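Set and lock the filament feeder's tension dial

TASK

On the filament feeder, turn the black knob until its red pointer stands at the green tab. Then push the lock ring's orange lever post clockwise (seen from above) with a fingertip until the ring is firmly tight, at about 15 N: do not force it (30 N breaks it, so push the post rather than pinching it), leave the knob on its mark and the things around undisturbed.

Things in the scene. Friction and masses are not known exactly. Their poses are not given: they have to be found in the camera images.
- feeder: Filament feeder, a white box with a blue foot band, 150 x 150 x 55 mm high, bolted down. Origin: centre of its underside; z up; -x is the face towards the robot at yaw 0. The dial axis is vertical through its centre. On its top, stacked: lock ring (90 mm diameter, top 67 mm above the bench), white dial face (67 mm diameter, top at 69 mm), knob (top at 107 mm).
- knob_grip (a point): On the knob's axis, mid-height of its grip bar, 97 mm above the bench. Black knob: a 40 mm disc (top at 78 mm) with an upright bar 38 mm long, 13 mm thick, 78 to 107 mm above the bench; pinch it across the 13 mm. The bar lies along the line from axis to pointer (the point's -x). Turns 1.2 rad either way of the feeder's -x, friction 0.06 N m, stays where left.
- pointer (a point): Point of the knob's red pointer, 29 mm from the dial axis, 71 mm above the bench; it moves with the knob. The bar's top has a red line on the same side. At the start it is 0.3 to 1.5 rad anticlockwise (seen from above) of the green tab, so the knob is turned clockwise.
- mark (a point): The green tab on the dial face that shows the wanted setting, 29 mm from the dial axis, 71 mm above the bench, 8 x 7 x 2.5 mm; fixed to the feeder but at another place each time. The setting is right when the pointer lies over it, within 5 mm.
- lock_ring: Dark steel lock ring with bright knurls under the dial face, 90 mm in diameter, 12 mm high; origin on the dial axis, 55.5 mm above the bench; x along its lever. Tightens clockwise seen from above: runs free (1 N at the post) for 0.6 to 1.0 rad, not known beforehand, then bites: 9 N at the post, rising to 17 N over 6 mm of travel, then a hard stop. Stays where left. Over 30 N breaks it.
- lever_post (a point): Top centre of the upright orange post at the end of the ring's lever: post 16 mm in diameter, 82 mm from the dial axis, from 57 to 115 mm above the bench; the flat lever arm below it (12 mm wide) reaches up to 66 mm. Nothing stands on either side of the post above 66 mm within its sweep.
- clamp (a point): Centre of the clamp inside the ring, hidden, on the dial axis. Its axes are not lined up with the lever; it turns only with the bite.
- bite (a joint): How far the tightened ring has been pressed into its clamp, rad: 0 until the ring bites, 0.028 and more is firmly tight (about 12 N or more at the post), 0.07 is the hard stop (about 17 N). Does not spring back.
- spool: Bystander: spool of blue filament with black flange lying flat, 120 mm in diameter, 46 mm high; origin at the centre of its underside.
- parts_bin: Bystander: open blue parts bin, 90 x 70 x 45 mm; origin at the centre of its underside.
- screwdriver: Bystander: screwdriver with red handle lying on the bench, 170 mm long, about 30 mm high; origin under its middle, x along it.
Things that resemble listed ones, but are neither listed nor needed, are in the scene too. There is more than one size of the feeder; the one meant has the size given above.

How it is judged:
By the outcome, as a careful person would: the job done as asked, in the order asked, and still so for the second after the job is handed in, with the robot touching nothing.
It also fails if it takes over 64 s, if anything falls off the work surface, if the arm or the gripper's body presses on something with over 40 N, if the wrist force passes 120 N, or if a joint passes its speed limit or range.

ROBOT

A 6-joint arm with a two-finger parallel gripper is mounted at the origin on the work surface. World frame = base frame: x ahead of the robot, y to its left, z up, the work surface at z = 0. Lengths are in m, angles in degrees, forces in N, time in s.
With the tool pointing down it reaches from about 0.4 to 0.825 m from the base axis. Payload 7 kg.
Tool frame: the origin (TCP) lies between the finger pads; the fingertips stand 19 mm ahead of it and the grasp point (between the pads) is the TCP; x points along the fingers, y is the direction in which the jaws open and shut, and the axes are right-handed (so a half turn about x gives the same grasp; the last joint's range is limited). The gripper opens to 88 mm and grips with 3 to 60 N. Pads are 19 mm wide; open, the fingers measure 130 mm over their backs; the gripper's body (78 mm by 193 mm) begins 47 mm behind the grasp point.
Start: joints at [-58.035, 20.546, 0.682, 0, -70.136, -16.507], TCP at [0.18, -0.651, 0.246] pointing down, gripper open.
Joint ranges: [-176.03, 176.03], [-82.01, 121.73], [-58.28, 71.71], [-173.87, 95.51], [-174.79, -0.11], [-173.66, 173.66]. Speed limits (degrees/s): [136.94, 136.94, 172.46, 180, 180, 180].

INTERFACE

Orientations are given as [roll, pitch, yaw] about the fixed x, y, z axes, in that order (R = Rz(yaw) Ry(pitch) Rx(roll)).
In Python, from plant import r gives the robot as it stands.
- The arm moves only by the tool send_rows, never from a script. Its argument "plan" is a list of rows, each a list of 2 entries, a list of its own where there are three numbers: the shift along the tool's x, y, z scaled (see below), then the turn, a rotation vector about the tool's x, y, z scaled (see below). A call has exactly 5 rows; each row is the pose to reach, as a shift and turn from the pose measured when the call began, along the tool's axes at that moment; what a row does not reach only later rows make up. The controller multiplies each number of a shift by 0.15 m and each number of a turn by pi/4 rad. A row lasts 1/10 s, in which the tool goes at most 50 mm and 8.59 degrees, less where a joint would pass 70% of its speed; a pose out of reach is approached as far as the arm can. A call with a number of a shift or a turn outside -1 to 1 is refused whole. A call with a gripper value outside its range is refused whole. "jaw" is the opening, from -1 (shut) to 1 (fully open), so that 0 is half open, set as the call begins (left out, the last holds). The fingers move at their own pace and stop on an object; "force" is the grip in N (left out, the last holds). Time passes only in rows, so rows that repeat a pose let the fingers close, or fill a call up. It gives the time, the measured TCP pose, the force and the opening at its end, in the units of the state.
- r.get_state(): the state, without advancing time (a new reading comes with each control period).
- r.capture(name): name is "scene" or "top" or "wrist"; returns a dict with "color" (400x640x3 uint8, red, green, blue), "range_z" (400x640 float32, m along the optical axis (not along the pixel's ray), 0 where there is no reading), "mtx" (3x3 intrinsics, pixels), "pose" (4x4, takes a point from camera to world coordinates). Camera axes: x right, y down, z forward; pixel columns grow to the right and rows downward; lengths in m; the calibration is good to about 2 mm. A picture is of the moment at which its call begins.
- r.close_job(): hands the job in, once; it reports no verdict.
Trained networks look in a picture, given as the dict that the camera call returned (one of the last four; its "shot" number tells which), for a name from the list of things; names that differ only in an ending like _2 or _b are one class to them, and where a whole thing is asked for, a point or a joint stands for the part that bears it (a point fixed in the world has none). Each returns a list of dicts, best first, with "score" (0 to 1); they miss things now and then, are a little off and sometimes report something else, mostly with a low value. They report only what shows in the picture. A call takes as long as a camera call. They do not tell look-alikes from the thing itself.
- r.find_in(picture, target): "uv" ([column, row] in pixels, amid what is visible of it).
- r.trace(picture, target): "mask" (400x640 bool, what is visible of it) and "uv" ([column, row] in pixels, amid what is visible of it).
The state is a dict: "time_s": time; "joints": joint angles; "qd": joint speeds; "joint_torque": joint torques, N m; "tcp_pos": TCP position; "eef_rot": TCP orientation; "contact_force": force on the tool from outside, world axes, zero at the start; "moment": the same for the moment, N m; "gripper_width": finger opening in m.
Only numpy, scipy, OpenCV 4.12 (cv2) and the standard library are available. Lean on these libraries where they do the work, as an engineer would, in place of code of your own. Each camera call takes 0.05 s, during which the arm holds its last target. There are 200 camera calls.

## Working session

There is one attempt and no reset: what is moved stays moved. The work goes in short steps, Python scripts to look and compute and a tool call to move; the robot and the scene stay as the last step left them, time stands still between calls to the robot, and variables do not carry over. Pictures are saved under pics/ and viewed, about 8 in all and at most 12, crops included, and the job is handed in when it is done.

Besides the shell and the picture viewer there is one more tool, called as name([rows], argument=value, ...), one row to a line, values as JSON. send_rows: Moves the arm, as the interface text tells. Its arguments: {"type":"object","properties":{"plan":{"type":"array"},"jaw":{"type":"number"},"force":{"type":"number"}},"required":["plan"]}

```bash
mkdir -p pics; ls; cat > h.py <<'E'
import numpy as np, cv2
from plant import r
from scipy.spatial.transform import Rotation as R
def px(p,uv,win=2):
    u,v=[int(round(a)) for a in uv]
    z=p["range_z"][max(v-win,0):v+win+1,max(u-win,0):u+win+1]; z=z[z>0]
    if not len(z): return None
    z=np.median(z); c=np.linalg.inv(p["mtx"])@[uv[0],uv[1],1]*z
    return (p["pose"]@np.r_[c,1])[:3]
def cloud(p):
    v,u=np.mgrid[:400,:640]; z=p["range_z"]
    c=np.stack([u,v,np.ones_like(u)],-1)@np.linalg.inv(p["mtx"]).T*z[...,None]
    return c@p["pose"][:3,:3].T+p["pose"][:3,3]
def uvof(p,w):
    c=np.linalg.inv(p["pose"])@np.r_[w,1]; q=p["mtx"]@c[:3]; return q[:2]/q[2]
def save(p,n,crop=None,s=1):
    im=p["color"][...,::-1]
    if crop: a,b,c,d=crop; im=im[b:d,a:c]
    cv2.imwrite("pics/"+n,cv2.resize(im,None,fx=s,fy=s,interpolation=cv2.INTER_CUBIC))
E
python3 - <<'E'
from h import *
s=r.get_state(); print(s)
ims=[]
for n in ["scene","top"]:
    p=r.capture(n); ims.append(p["color"][...,::-1]); print(n,p["pose"].round(3).tolist(),p["mtx"].round(1).tolist())
    for t in ["feeder","knob_grip","pointer","mark","lock_ring","lever_post","spool","parts_bin","screwdriver"]:
        for d in r.find_in(p,t)[:3]:
            w=px(p,d["uv"]); print(t,round(d["score"],2),np.round(d["uv"]),None if w is None else w.round(3))
v=np.hstack(ims); 
cv2.imwrite("pics/a.png",np.vstack([cv2.resize(i,(480,300)) for i in ims]))
E
```

```text
pics
{'time_s': 0.0, 'joints': array([-5.80372703e+01,  2.05894010e+01,  6.32471286e-01, -2.13683071e-02,
       -7.01344644e+01, -1.65067287e+01]), 'qd': array([-0.10631793,  0.05461207,  0.04427493,  0.10551678,  0.02664417,
        0.03751159]), 'joint_torque': array([-2.72672478e-04, -5.82712984e+01,  2.93045300e+01,  6.99709922e+00,
        6.59348574e-03, -1.61590774e-04]), 'tcp_pos': array([ 0.17974152, -0.65014461,  0.24463179]), 'eef_rot': array([ 94.11236939,  89.90642371, 109.56109319]), 'contact_force': array([ 0.37964694, -0.07806611, -0.49291426]), 'moment': array([ 0.00199552,  0.06997337, -0.02023693]), 'gripper_width': 0.08795331983570556}
scene [[0.459, 0.526, -0.716, 1.28], [0.888, -0.253, 0.384, -0.292], [0.021, -0.812, -0.584, 0.714], [0.0, 0.0, 0.0, 1.0]] [[496.6, 0.0, 318.8], [0.0, 496.6, 204.9], [0.0, 0.0, 1.0]]
feeder 0.98 [169. 206.] [ 0.368 -0.169  0.081]
feeder 0.84 [268. 255.] [ 0.592 -0.032  0.066]
feeder 0.66 [294. 185.] [0.359 0.132 0.044]
knob_grip 0.96 [267. 233.] [ 0.554 -0.019  0.09 ]
knob_grip 0.96 [165. 186.] [ 0.334 -0.164  0.112]
knob_grip 0.48
[... 1110 characters left out ...]
 [0.321 0.145 0.081]
knob_grip 0.64 [348. 197.] [ 0.545 -0.008  0.094]
pointer 0.89 [411. 291.] [ 0.312 -0.154  0.138]
pointer 0.54 [346. 193.] [ 0.554 -0.005  0.104]
lock_ring 0.95 [354. 185.] [ 0.579 -0.03   0.068]
lock_ring 0.62 [421. 275.] [ 0.346 -0.193  0.088]
lock_ring 0.59 [297. 278.] [0.338 0.122 0.052]
lever_post 0.79 [294. 277.] [0.339 0.129 0.053]
lever_post 0.67 [362. 194.] [ 0.554 -0.048  0.068]
lever_post 0.66 [417. 273.] [ 0.351 -0.184  0.089]
spool 0.76 [310. 146.] [0.686 0.086 0.046]
spool 0.25 [359. 182.] [ 0.588 -0.042  0.056]
parts_bin 0.7 [384. 143.] [ 0.702 -0.122  0.003]
parts_bin 0.15 [349. 194.] [ 0.55  -0.011  0.105]
screwdriver 0.89 [289. 204.] [0.532 0.143 0.024]
```

View pics/a.png

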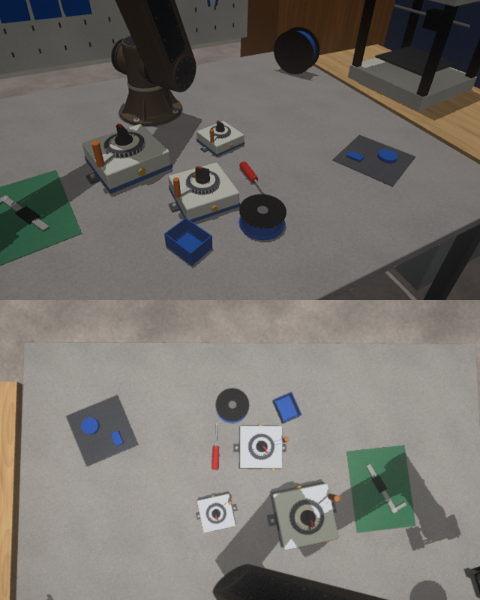

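```bash
python3 - <<'E'
from h import *
t=r.capture("top"); s=r.capture("scene"); w=r.capture("wrist")
st=r.get_state(); T=np.eye(4); T[:3,:3]=R.from_euler("xyz",st["eef_rot"],degrees=True).as_matrix(); T[:3,3]=st["tcp_pos"]
print("tool axes\n",T[:3,:3].round(3)); print("cam in tcp\n",(np.linalg.inv(T)@w["pose"]).round(3), w["mtx"].round(0))
c=cloud(t); m=(abs(c[...,2]-0.055)<0.006)&(abs(c[...,0]-.55)<.13)&(abs(c[...,1]+.01)<.13)
rect=cv2.minAreaRect(c[m][:,:2].astype(np.float32)*1000); print("top rect mm",rect)
for p,n in((t,"top"),(s,"scene")):
    c=cloud(p); hsv=cv2.cvtColor(p["color"],cv2.COLOR_RGB2HSV).astype(int)
    near=np.hypot(c[...,0]-.55,c[...,1]+.01)<.12
    for nm,mm in (("orange",(hsv[...,0]>6)&(hsv[...,0]<20)&(hsv[...,1]>150)&(c[...,2]>.07)),("green",(hsv[...,0]>40)&(hsv[...,0]<85)&(hsv[...,1]>100)),("red",((hsv[...,0]<5)|(hsv[...,0]>174))&(hsv[...,1]>150)&(hsv[...,2]>80))):
        q=c[near&mm]; 
        if len(q): print(n,nm,len(q),np.median(q,0).round(4),q[:,2].max().round(3))
a=uvof(t,[.55,-.01,.07]).astype(int);b=uvof(s,[.55,-.01,.07]).astype(int)
A=[cv2.resize(p["color"][v-50:v+50,u-66:u+67][...,::-1],(532,400),interpolation=cv2.INTER_CUBIC)[:, :] for p,(u,v) in((t,a),(s,b))]
cv2.imwrite("pics/b.png",cv2.resize(np.hstack(A),(800,300)))
E
```

```text
tool axes
 [[-0.    -0.267  0.964]
 [ 0.     0.964  0.267]
 [-1.     0.    -0.   ]]
cam in tcp
 [[ 0.002 -0.248  0.969 -0.139]
 [ 1.     0.001 -0.001 -0.001]
 [-0.001  0.969  0.248 -0.065]
 [ 0.     0.     0.     1.   ]] [[320.   0. 319.]
 [  0. 320. 201.]
 [  0.   0.   1.]]
top rect mm ((577.65625, 13.820953369140625), (208.4907684326172, 201.66656494140625), 89.5732650756836)
top orange 19 [ 0.573  -0.0903  0.1158] 0.117
top green 3 [ 0.5231 -0.022   0.0712] 0.072
top red 4 [ 0.5452 -0.0196  0.1071] 0.108
scene orange 159 [ 0.5799 -0.0933  0.0981] 0.119
scene green 4 [ 0.5268 -0.0246  0.0744] 0.088
scene red 24 [ 0.5446 -0.023   0.109 ] 0.112
```

View pics/b.png

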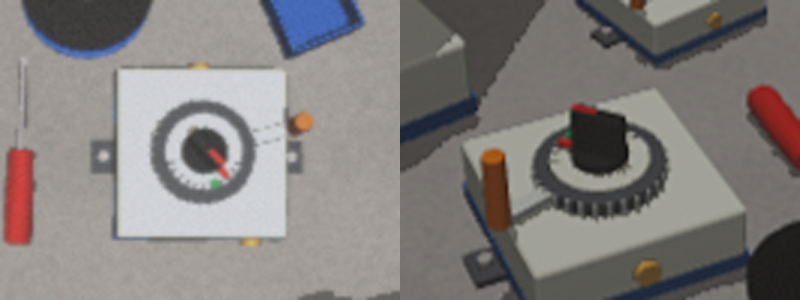

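send_rows([
  [[0,0.2,0.2],[0,0,0]],
  [[0,0.4,0.4],[0,0,0]],
  [[0,0.6,0.6],[0,0,0]],
  [[0,0.8,0.8],[0,0,0]],
  [[0,0.9,0.9],[0,0,0]],
])

```text
time_s: 1.65
tcp_pos: [0.275, -0.4822, 0.246]
eef_rot: [-32.7, 89.9, -17.2]
contact_force: [0.3, -0.1, 0.8]
gripper_width: 0.0876
```

send_rows([
  [[0,0.2,0.2],[0,0,0]],
  [[0,0.4,0.4],[0,0,0]],
  [[0,0.6,0.6],[0,0,0]],
  [[0,0.8,0.8],[0,0,0]],
  [[0,0.9,0.9],[0,0,0]],
])

```text
time_s: 2.15
tcp_pos: [0.37, -0.3137, 0.2465]
eef_rot: [-25.5, 89.9, -9.9]
contact_force: [0.4, -0.1, -0.3]
gripper_width: 0.0876
```

send_rows([
  [[0,0.2,0.2],[0,0,0]],
  [[0,0.4,0.4],[0,0,0]],
  [[0,0.6,0.6],[0,0,0]],
  [[0,0.8,0.8],[0,0,0]],
  [[0,0.9,0.9],[0,0,0]],
])

```text
time_s: 2.65
tcp_pos: [0.4649, -0.1449, 0.247]
eef_rot: [-19.1, 89.8, -3.3]
contact_force: [-0.4, 0.2, 0.1]
gripper_width: 0.0875
```

send_rows([
  [[0,0.2,0.2],[-0.13,0,0]],
  [[0,0.4,0.4],[-0.26,0,0]],
  [[0,0.6,0.6],[-0.4,0,0]],
  [[0,0.74,0.81],[-0.53,0,0]],
  [[0,0.74,0.81],[-0.65,0,0]],
])

```text
time_s: 3.15
tcp_pos: [0.5542, -0.0019, 0.2469]
eef_rot: [-49.1, 89.8, -3.7]
contact_force: [-1.7, -1.4, -0.7]
gripper_width: 0.0879
```

```bash
cat > look.py <<'E'
from h import *
import sys
w=r.capture("wrist"); st=r.get_state()
M=R.from_euler("xyz",st["eef_rot"],degrees=True).as_matrix()
print(st["time_s"],"tcp",st["tcp_pos"].round(4),"tool y",M[:,1].round(3),"z",M[:,2].round(3))
c=cloud(w); hsv=cv2.cvtColor(w["color"],cv2.COLOR_RGB2HSV).astype(int); z=c[...,2]
near=np.hypot(c[...,0]-.553,c[...,1]+.006)<.11
def rep(n,mm):
    q=c[near&mm]
    if len(q): print(n,len(q),"med",np.median(q,0).round(4),"mean",q.mean(0).round(4),"z",q[:,2].min().round(3),q[:,2].max().round(3))
    return q
H,S,V=hsv[...,0],hsv[...,1],hsv[...,2]
red=((H<5)|(H>174))&(S>150)&(V>60)
rep("post top",(H>5)&(H<20)&(S>140)&(z>.112)); rep("green",(H>40)&(H<85)&(S>90))
rep("red bar",red&(z>.1)); q=rep("red ptr",red&(z<.08))
b=near&(z>.1)&(z<.112)&(V<60)
q=c[b][:,:2].astype(np.float32)*1000; print("bar",cv2.minAreaRect(q))
b=near&(z>.052)&(z<.058); print("box top",cv2.minAreaRect(c[b][:,:2].astype(np.float32)*1000),b.sum())
# dial/ring: points 0.064..0.0705 fit circle by outer hull
b=near&(z>.0645)&(z<.0705)&(S<80); n,l,s_,cc=cv2.connectedComponentsWithStats(b.astype(np.uint8)); k=1+np.argmax(s_[1:,4])
q=c[l==k][:,:2].astype(np.float32)*1000; print("ring",cv2.minEnclosingCircle(q),cv2.fitEllipse(cv2.convexHull(q)))
for t in ["knob_grip","pointer","mark","lever_post"]:
    for d in r.find_in(w,t)[:2]: x=px(w,d["uv"]); print(t,round(d["score"],2),np.round(d["uv"]),None if x is None else x.round(4))
if len(sys.argv)>1: save(w,sys.argv[1])
E
python3 look.py c.png
```

```text
3.2 tcp [ 0.5529 -0.0032  0.2468] tool y [-0.715  0.699 -0.002] z [0.699 0.715 0.002]
post top 5215 med [0.512  0.0058 0.3191] mean [ 0.5234 -0.0086  0.3064] z 0.112 0.386
green 48 med [ 0.5252 -0.0234  0.0713] mean [ 0.5252 -0.0234  0.0711] z 0.067 0.073
red bar 141 med [ 0.5463 -0.0212  0.1075] mean [ 0.5458 -0.0212  0.1093] z 0.102 0.386
red ptr 59 med [ 0.5356 -0.0304  0.0752] mean [ 0.5357 -0.0305  0.075 ] z 0.068 0.077
bar ((553.5597534179688, -14.719779968261719), (36.24336242675781, 12.973636627197266), 41.786746978759766)
box top ((554.2130126953125, -14.41339111328125), (149.39987182617188, 149.521240234375), 89.3306655883789) 12930
ring ((556.268310546875, -29.451955795288086), 61.15181350708008) ((557.4256591796875, -25.72732925415039), (90.39022827148438, 123.13492584228516), 15.671300888061523)
knob_grip 0.97 [596. 124.] [0.3228 0.1396 0.0692]
knob_grip 0.64 [310. 175.] [ 0.5479 -0.0218  0.1072]
pointer 0.82 [597. 122.] [0.3215 0.139  0.0688]
pointer 0.64 [312. 180.] [ 0.5501 -0.0173  0.1076]
lever_post 0.88 [290. 154.] [ 0.5533 -0.047   0.0686]
lever_post 0.65 [558. 124.] [0.3407 0.123  0.0518]
```

View pics/c.png

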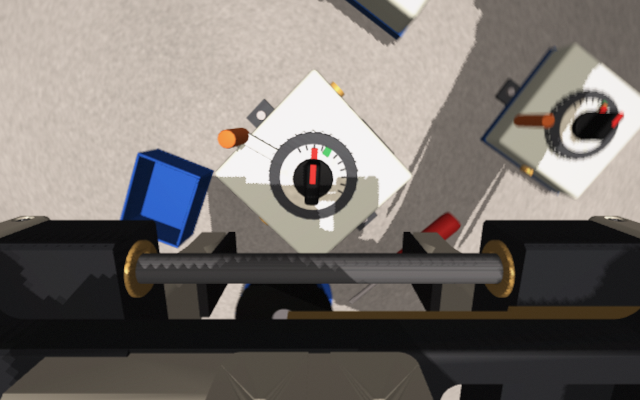

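send_rows([
  [[0,-0.03,-0.03],[0.05,0,0]],
  [[0,-0.057,-0.05],[0.096,0,0]],
  [[0.15,-0.057,-0.05],[0.096,0,0]],
  [[0.3,-0.057,-0.05],[0.096,0,0]],
  [[0.4,-0.057,-0.05],[0.096,0,0]],
], jaw=0, force=12)

```text
time_s: 3.9
tcp_pos: [0.5515, -0.0178, 0.1863]
eef_rot: [-41.4, 89.9, -1.0]
contact_force: [-0.8, -0.4, -0.7]
gripper_width: 0.053
```

```bash
cat > go.py <<'E'
from h import *
import sys
st=r.get_state(); M=R.from_euler("xyz",st["eef_rot"],degrees=True).as_matrix()
print(round(st["time_s"],2),"tcp",st["tcp_pos"].round(4),"F",st["contact_force"].round(2),"mom",st["moment"].round(2),"w",round(st["gripper_width"],4),"j",st["joints"].round(1))
print("y ang",np.degrees(np.arctan2(M[1,1],M[0,1])).round(2),"tilt x",M[:,0].round(3))
g=[float(a) for a in sys.argv[1:]]
for i in range(0,len(g),3):
    print("units to",g[i:i+3],(M.T@(np.array(g[i:i+3])-st["tcp_pos"])/.15).round(3))
E
python3 go.py .5538 -.0146 .102
```

```text
3.9 tcp [ 0.5515 -0.0178  0.1863] F [-0.82 -0.42 -0.71] mom [0.03 0.08 0.04] w 0.053 j [ 18.5  11.6 -20.    0.1 -58.3 -68.2]
y ang 130.31 tilt x [ 0.003 -0.    -1.   ]
units to [0.5538, -0.0146, 0.102] [0.562 0.007 0.024]
```

send_rows([
  [[0.1,0.007,0.024],[-0.02,0,0]],
  [[0.25,0.007,0.024],[-0.02,0,0]],
  [[0.4,0.007,0.024],[-0.02,0,0]],
  [[0.55,0.007,0.024],[-0.02,0,0]],
  [[0.56,0.007,0.024],[-0.02,0,0]],
])

```text
time_s: 4.4
tcp_pos: [0.5519, -0.0157, 0.0999]
eef_rot: [166.0, 89.9, -153.0]
contact_force: [-0.2, -0.1, 0.4]
gripper_width: 0.0435
```

```bash
python3 go.py .5538 -.0146 .102
```

```text
4.4 tcp [ 0.5519 -0.0157  0.0999] F [-0.21 -0.14  0.44] mom [-0.    0.14  0.03] w 0.0435 j [ 18.7  17.2 -25.5   0.  -47.4 -67.7]
y ang 131.04 tilt x [-0.002 -0.001 -1.   ]
units to [0.5538, -0.0146, 0.102] [-0.014 -0.003  0.015]
```

send_rows([
  [[-0.014,-0.003,0.015],[0,0,0]],
  [[-0.014,-0.003,0.015],[0,0,0]],
  [[-0.014,-0.003,0.015],[0,0,0]],
  [[-0.014,-0.003,0.015],[0,0,0]],
  [[-0.014,-0.003,0.015],[0,0,0]],
], jaw=-1, force=15)

```text
time_s: 4.9
tcp_pos: [0.5531, -0.0131, 0.103]
eef_rot: [104.1, 89.9, 145.1]
contact_force: [-6.1, 8.6, 6.9]
gripper_width: 0.013
```

send_rows([
  [[0,0,0],[0,0,0]],
  [[0,0,0],[0,0,0]],
  [[0,0,0],[0,0,0]],
  [[0,0,0],[0,0,0]],
  [[0,0,0],[0,0,0]],
])

```text
time_s: 5.4
tcp_pos: [0.553, -0.0129, 0.1031]
eef_rot: [102.4, 89.8, 143.4]
contact_force: [-2.3, 2.7, 0.7]
gripper_width: 0.0129
```

```bash
python3 go.py .5538 -.0146 .102
```

```text
5.4 tcp [ 0.553  -0.0129  0.1031] F [-2.28  2.75  0.73] mom [1.1  0.74 0.04] w 0.0129 j [ 18.9  17.1 -25.1  -0.2 -47.9 -67.7]
y ang 131.0 tilt x [-0.002  0.002 -1.   ]
units to [0.5538, -0.0146, 0.102] [ 0.007 -0.012 -0.003]
```

send_rows([
  [[0,0,0],[0.12,0,0]],
  [[0,-0.003,0],[0.25,0,0]],
  [[0,-0.005,0],[0.38,0,0]],
  [[0,-0.005,0],[0.48,0,0]],
  [[0,-0.005,0],[0.53,0,0]],
])

```text
time_s: 5.9
tcp_pos: [0.5531, -0.0131, 0.1031]
eef_rot: [124.8, 89.8, 141.7]
contact_force: [-2.7, 4.4, 1.3]
gripper_width: 0.0126
```

```bash
python3 go.py .5538 -.0146 .102; python3 look.py d.png
```

```text
5.9 tcp [ 0.5531 -0.0131  0.1031] F [-2.73  4.39  1.32] mom [1.82 1.17 0.08] w 0.0126 j [ 18.8  17.1 -25.1  -0.2 -48.  -91.7]
y ang 106.97 tilt x [-0.003  0.002 -1.   ]
units to [0.5538, -0.0146, 0.102] [ 0.007 -0.011  0.001]
5.95 tcp [ 0.5531 -0.0131  0.103 ] tool y [-0.29   0.957  0.003] z [ 0.957  0.29  -0.002]
post top 3961 med [ 0.5295 -0.0147  0.1767] mean [ 0.5311 -0.0192  0.1752] z 0.112 0.242
green 83 med [ 0.5233 -0.023   0.0713] mean [ 0.5233 -0.0229  0.0712] z 0.068 0.073
red bar 333 med [ 0.5403 -0.0176  0.1076] mean [ 0.5358 -0.015   0.1199] z 0.105 0.242
red ptr 211 med [ 0.5302 -0.0211  0.0752] mean [ 0.5302 -0.0211  0.0752] z 0.072 0.077
bar ((551.562255859375, -47.59810256958008), (90.85968017578125, 37.55756378173828), 86.56348419189453)
box top ((544.92724609375, -14.198883056640625), (148.9275360107422, 131.44668579101562), 89.38202667236328) 21657
ring ((542.8544311523438, -18.161169052124023), 44.08872604370117) ((534.7991333007812, -20.33212661743164), (49.18941116333008, 85.44927978515625), 18.095134735107422)
knob_grip 0.82 [318. 227.] [ 0.5362 -0.0197  0.1047]
pointer 0.78 [322. 228.] [ 0.5361 -0.018   0.1055]
lever_post 0.78 [309. 181.] [ 0.5241 -0.0286  0.0684]
```

View pics/d.png

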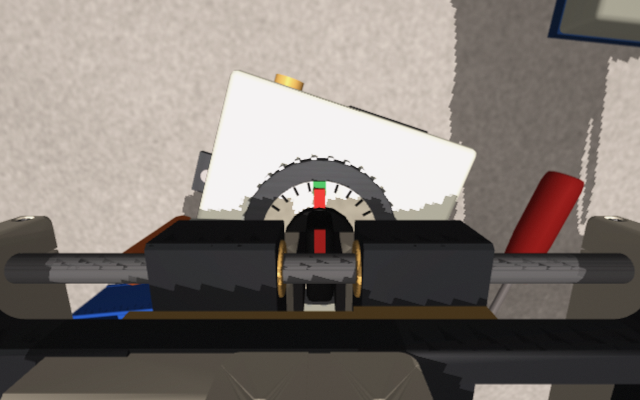

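The picture shows the red pointer running straight into the green tab at about (319, 188). The knob is set, so I'll release it and lift.

send_rows([
  [[0,0,0],[0,0,0]],
  [[0,0,0],[0,0,0]],
  [[0,0,0],[0,0,0]],
  [[0,0,0],[0,0,0]],
  [[0,0,0],[0,0,0]],
], jaw=-0.2)

```text
time_s: 6.65
tcp_pos: [0.5532, -0.0132, 0.103]
eef_rot: [125.5, 89.8, 142.6]
contact_force: [0.3, 0.3, 0.6]
gripper_width: 0.0349
```

send_rows([
  [[-0.15,0,0],[0,0,0]],
  [[-0.3,0,0],[0,0,0]],
  [[-0.5,0,0],[0,0,0]],
  [[-0.7,0,0],[0,0,0]],
  [[-0.8,0,0],[0,0,0]],
])

```text
time_s: 7.15
tcp_pos: [0.5545, -0.0135, 0.226]
eef_rot: [54.4, 89.8, 71.6]
contact_force: [-0.0, 0.5, -0.8]
gripper_width: 0.0353
```

```bash
python3 go.py; python3 - <<'E'
from h import *
P=[]
w=r.capture("wrist")
for n in ("wrist","top","scene"):
    p=w if n=="wrist" else r.capture(n)
    c=cloud(p); h=cv2.cvtColor(p["color"],cv2.COLOR_RGB2HSV); H,S=h[...,0],h[...,1]; d=np.hypot(c[...,0]-.5538,c[...,1]+.0146)
    for nm,m in (("post",(H>5)&(H<20)&(S>140)&(d>.06)&(d<.1)&(c[...,2]>.111)&(c[...,2]<.119)),("green",(H>40)&(H<85)&(S>90)&(d<.04)),("ptr",((H<5)|(H>174))&(S>150)&(d<.036)&(c[...,2]<.08)),("bar",((H<5)|(H>174))&(S>150)&(d<.036)&(c[...,2]<.112)&(c[...,2]>.1))):
        q=c[m]
        if len(q):
            e=q.mean(0)-[.5538,-.0146,0]; print(n,nm,len(q),q.mean(0).round(4),"r",np.hypot(*e[:2]).round(4),"ang",np.degrees(np.arctan2(e[1],e[0])).round(1), q.min(0).round(3),q.max(0).round(3))
save(w,"e.png")
E
```

```text
7.15 tcp [ 0.5545 -0.0135  0.226 ] F [-0.04  0.49 -0.75] mom [-0.01 -0.1   0.02] w 0.0353 j [ 18.8  10.  -16.3  -0.1 -63.6 -91.6]
y ang 107.14 tilt x [ 0.001  0.003 -1.   ]
wrist post 289 [ 0.5742 -0.0926  0.1153] r 0.0807 ang -75.3 [ 0.568 -0.1    0.111] [ 0.582 -0.086  0.117]
wrist green 30 [ 0.5234 -0.0235  0.0707] r 0.0317 ang -163.7 [ 0.521 -0.026  0.067] [ 0.526 -0.021  0.073]
wrist ptr 69 [ 0.5304 -0.0213  0.0752] r 0.0243 ang -164.1 [ 0.525 -0.025  0.074] [ 0.536 -0.018  0.077]
wrist bar 154 [ 0.5441 -0.0168  0.1074] r 0.0099 ang -167.4 [ 0.535 -0.022  0.104] [ 0.553 -0.012  0.109]
scene post 34 [ 0.5782 -0.0921  0.1162] r 0.0813 ang -72.6 [ 0.57  -0.097  0.112] [ 0.583 -0.085  0.119]
scene ptr 5 [ 0.5268 -0.0216  0.0759] r 0.0279 ang -165.4 [ 0.524 -0.023  0.075] [ 0.529 -0.02   0.078]
scene bar 16 [ 0.546  -0.0149  0.1088] r 0.0078 ang -177.9 [ 0.538 -0.018  0.107] [ 0.555 -0.011  0.11 ]
```

View pics/e.png

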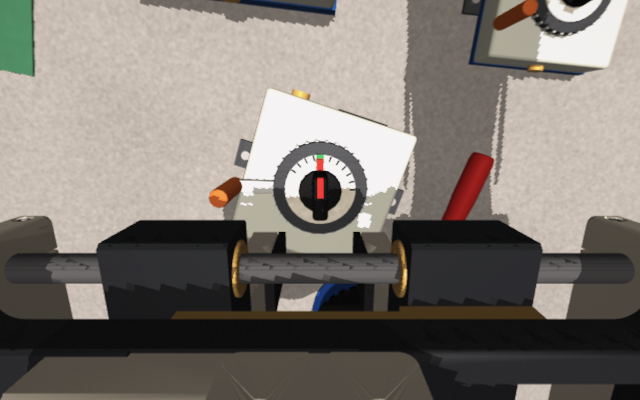

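send_rows([
  [[0,-0.15,0.05],[0,0,0]],
  [[0,-0.3,0.1],[0.02,0,0]],
  [[0,-0.45,0.15],[0.05,0,0]],
  [[0,-0.56,0.19],[0.05,0,0]],
  [[0,-0.56,0.19],[0.05,0,0]],
], jaw=-1)

```text
time_s: 7.8
tcp_pos: [0.6064, -0.0868, 0.2223]
eef_rot: [121.0, 89.8, 135.8]
contact_force: [-1.0, 0.1, 0.6]
gripper_width: 0.0025
```

```bash
python3 go.py .6055 -.0858 .1
```

```text
7.8 tcp [ 0.6064 -0.0868  0.2223] F [-0.96  0.07  0.55] mom [ 0.06  0.05 -0.04] w 0.0025 j [ 10.   15.7  -9.3  -0.2 -65.1 -85.1]
y ang 104.8 tilt x [-0.003  0.002 -1.   ]
units to [0.6055, -0.0858, 0.1] [ 0.815  0.005 -0.003]
```

send_rows([
  [[0.2,0,0],[0,0,0]],
  [[0.4,0,0],[0,0,0]],
  [[0.6,0,0],[0,0,0]],
  [[0.75,0,0],[0,0,0]],
  [[0.81,0,0],[0,0,0]],
])

```text
time_s: 8.3
tcp_pos: [0.6041, -0.0862, 0.0979]
eef_rot: [147.7, 89.6, 162.5]
contact_force: [-1.1, 1.1, 0.5]
gripper_width: -0.0
```

```bash
cat > arc.py <<'E'
from h import *
import sys
# python3 arc.py gap phi1 phi2 ... : targets for TCP behind the post at angles phi, z .1; turn to face the push
st=r.get_state(); M=R.from_euler("xyz",st["eef_rot"],degrees=True).as_matrix(); A=np.array([.5538,-.0146])
F=st["contact_force"]; p=st["tcp_pos"]; yaw=np.degrees(np.arctan2(-M[0,1],M[1,1])) # tool z angle
gap=float(sys.argv[1])
# where the post would be if touching
d=p[:2]-A; rr=np.hypot(*d); th=np.degrees(np.arctan2(d[1],d[0])); ph=th-np.degrees(np.arctan2(gap,.082))
e=np.array([np.sin(np.radians(ph)),-np.cos(np.radians(ph))])
print(round(st["time_s"],2),"tcp",p.round(4),"F",F.round(1),"Ftang",round(float(-F[:2]@e),1),"contact phi",round(ph,1),"r",rr.round(4),"yaw",yaw.round(1),"j6",st["joints"][5].round(0))
for phi in map(float,sys.argv[2:]):
    f=np.radians(phi); u=np.array([np.cos(f),np.sin(f)]); t=np.array([np.sin(f),-np.cos(f)])
    g=np.r_[A+.082*u-gap*t,.1]; want=phi+90; dy=(want-yaw+180)%360-180
    print(phi,"shift",(M.T@(g-p)/.15).round(3),"turn x",round(-dy/45,3))
E
python3 arc.py .0175 -75.3 -79 -85 -90 -95 -100 -105
```

```text
8.3 tcp [ 0.6041 -0.0862  0.0979] F [-1.1  1.1  0.5] Ftang -0.6 contact phi -67.0 r 0.0875 yaw 14.8 j6 -85.0
-75.3 shift [-0.014  0.    -0.087] turn x 0.002
-79.0 shift [-0.013 -0.006 -0.122] turn x 0.085
-85.0 shift [-0.013 -0.011 -0.18 ] turn x 0.218
-90.0 shift [-0.013 -0.011 -0.229] turn x 0.329
-95.0 shift [-0.012 -0.006 -0.278] turn x 0.44
-100.0 shift [-0.012  0.002 -0.326] turn x 0.551
-105.0 shift [-0.012  0.015 -0.373] turn x 0.662
```

send_rows([
  [[-0.01,0,-0.06],[0,0,0]],
  [[-0.013,0,-0.087],[0,0,0]],
  [[-0.013,-0.006,-0.122],[0.085,0,0]],
  [[-0.013,-0.01,-0.16],[0.17,0,0]],
  [[-0.013,-0.011,-0.2],[0.26,0,0]],
])

```text
time_s: 8.8
tcp_pos: [0.5764, -0.0954, 0.102]
eef_rot: [137.0, 89.8, 140.0]
contact_force: [1.9, 0.2, -1.4]
gripper_width: 0.0007
```

```bash
python3 arc.py .0175 -90 -93 -96 -99 -102 -104
```

```text
8.8 tcp [ 0.5764 -0.0954  0.102 ] F [ 1.9  0.2 -1.4] Ftang 1.9 contact phi -86.4 r 0.0839 yaw 3.0 j6 -97.0
-90.0 shift [ 0.013 -0.007 -0.034] turn x 0.066
-93.0 shift [ 0.013 -0.01  -0.063] turn x 0.133
-96.0 shift [ 0.013 -0.013 -0.093] turn x 0.199
-99.0 shift [ 0.013 -0.014 -0.122] turn x 0.266
-102.0 shift [ 0.013 -0.013 -0.151] turn x 0.333
-104.0 shift [ 0.014 -0.011 -0.171] turn x 0.377
```

send_rows([
  [[0.01,-0.007,-0.034],[0.07,0,0]],
  [[0.01,-0.01,-0.063],[0.13,0,0]],
  [[0.01,-0.013,-0.093],[0.2,0,0]],
  [[0.01,-0.014,-0.122],[0.27,0,0]],
  [[0.01,-0.013,-0.15],[0.33,0,0]],
])

```text
time_s: 9.3
tcp_pos: [0.5549, -0.0985, 0.1026]
eef_rot: [87.9, 89.8, 75.9]
contact_force: [1.8, -0.3, -0.4]
gripper_width: 0.0007
```

```bash
python3 arc.py .0175 -104 -106 -108 -110 -112 -114
```

```text
9.3 tcp [ 0.5549 -0.0985  0.1026] F [ 1.8 -0.3 -0.4] Ftang 1.8 contact phi -101.3 r 0.0839 yaw -12.0 j6 -112.0
-104.0 shift [ 0.017 -0.005 -0.026] turn x 0.045
-106.0 shift [ 0.017 -0.008 -0.046] turn x 0.089
-108.0 shift [ 0.017 -0.01  -0.065] turn x 0.134
-110.0 shift [ 0.017 -0.012 -0.084] turn x 0.178
-112.0 shift [ 0.017 -0.013 -0.104] turn x 0.223
-114.0 shift [ 0.017 -0.014 -0.123] turn x 0.267
```

send_rows([
  [[0.01,-0.003,-0.016],[0.03,0,0]],
  [[0.01,-0.005,-0.032],[0.06,0,0]],
  [[0.01,-0.008,-0.046],[0.09,0,0]],
  [[0.01,-0.01,-0.06],[0.12,0,0]],
  [[0.01,-0.01,-0.07],[0.14,0,0]],
])

```text
time_s: 9.8
tcp_pos: [0.5444, -0.0977, 0.1013]
eef_rot: [85.8, 89.8, 67.4]
contact_force: [1.7, -0.2, 1.7]
gripper_width: 0.0005
```

```bash
python3 arc.py .0175 -110 -112 -114
```

```text
9.8 tcp [ 0.5444 -0.0977  0.1013] F [ 1.7 -0.2  1.7] Ftang 1.7 contact phi -108.5 r 0.0836 yaw -18.4 j6 -118.0
-110.0 shift [ 0.009 -0.004 -0.014] turn x 0.037
-112.0 shift [ 0.009 -0.007 -0.034] turn x 0.081
-114.0 shift [ 0.009 -0.01  -0.053] turn x 0.125
```

send_rows([
  [[0.005,-0.001,-0.005],[0.01,0,0]],
  [[0.005,-0.002,-0.01],[0.02,0,0]],
  [[0.005,-0.003,-0.015],[0.03,0,0]],
  [[0.005,-0.004,-0.02],[0.04,0,0]],
  [[0.005,-0.004,-0.022],[0.05,0,0]],
])

```text
time_s: 10.3
tcp_pos: [0.541, -0.0972, 0.1005]
eef_rot: [90.3, 89.8, 69.7]
contact_force: [0.6, 0.2, 0.9]
gripper_width: 0.0006
```

send_rows([
  [[0.0,-0.001,-0.005],[0.01,0,0]],
  [[0.0,-0.002,-0.01],[0.02,0,0]],
  [[0.0,-0.002,-0.013],[0.03,0,0]],
  [[0.0,-0.003,-0.016],[0.04,0,0]],
  [[0.0,-0.003,-0.018],[0.05,0,0]],
])

```text
time_s: 10.8
tcp_pos: [0.5382, -0.0967, 0.1005]
eef_rot: [95.1, 89.8, 72.1]
contact_force: [1.9, 0.1, 1.3]
gripper_width: 0.0006
```

```bash
python3 arc.py .0175 -114 -116
```

```text
10.8 tcp [ 0.5382 -0.0967  0.1005] F [1.9 0.1 1.3] Ftang 1.7 contact phi -112.8 r 0.0836 yaw -22.9 j6 -123.0
-114.0 shift [ 0.003 -0.004 -0.011] turn x 0.024
-116.0 shift [ 0.003 -0.008 -0.03 ] turn x 0.068
```

send_rows([
  [[0.0,-0.001,-0.005],[0.01,0,0]],
  [[0.0,-0.002,-0.01],[0.02,0,0]],
  [[0.0,-0.003,-0.015],[0.03,0,0]],
  [[0.0,-0.005,-0.02],[0.04,0,0]],
  [[0.0,-0.006,-0.025],[0.055,0,0]],
])

```text
time_s: 11.3
tcp_pos: [0.5344, -0.096, 0.1005]
eef_rot: [96.8, 89.8, 71.3]
contact_force: [1.1, 0.0, 0.7]
gripper_width: 0.0004
```

send_rows([
  [[0.0,-0.001,-0.005],[0.01,0,0]],
  [[0.0,-0.002,-0.01],[0.02,0,0]],
  [[0.0,-0.003,-0.015],[0.03,0,0]],
  [[0.0,-0.004,-0.02],[0.04,0,0]],
  [[0.0,-0.005,-0.025],[0.055,0,0]],
])

```text
time_s: 11.8
tcp_pos: [0.5307, -0.0951, 0.1005]
eef_rot: [97.7, 89.8, 69.7]
contact_force: [1.5, 0.3, 0.3]
gripper_width: 0.0004
```

```bash
python3 arc.py .0175 -119 -121
```

```text
11.8 tcp [ 0.5307 -0.0951  0.1005] F [1.5 0.3 0.3] Ftang 1.2 contact phi -118.1 r 0.0837 yaw -28.0 j6 -128.0
-119.0 shift [ 0.003 -0.002 -0.009] turn x 0.023
-121.0 shift [ 0.003 -0.006 -0.028] turn x 0.067
```

send_rows([
  [[0.0,-0.001,-0.005],[0.01,0,0]],
  [[0.0,-0.002,-0.01],[0.02,0,0]],
  [[0.0,-0.003,-0.015],[0.03,0,0]],
  [[0.0,-0.004,-0.02],[0.04,0,0]],
  [[0.0,-0.005,-0.025],[0.055,0,0]],
])

```text
time_s: 12.3
tcp_pos: [0.5273, -0.094, 0.1006]
eef_rot: [89.9, 89.8, 59.4]
contact_force: [3.5, -1.6, 0.6]
gripper_width: 0.0007
```

send_rows([
  [[0.0,-0.001,-0.003],[0.005,0,0]],
  [[0.0,-0.001,-0.006],[0.01,0,0]],
  [[0.0,-0.002,-0.009],[0.02,0,0]],
  [[0.0,-0.003,-0.013],[0.03,0,0]],
  [[0.0,-0.003,-0.013],[0.03,0,0]],
])

```text
time_s: 12.8
tcp_pos: [0.5263, -0.0936, 0.101]
eef_rot: [68.8, 89.7, 36.9]
contact_force: [6.1, -3.1, -1.2]
gripper_width: 0.0005
```

```bash
python3 arc.py .0175 -122 -124
```

```text
12.8 tcp [ 0.5263 -0.0936  0.101 ] F [ 6.1 -3.1 -1.2] Ftang 6.8 contact phi -121.2 r 0.0836 yaw -31.8 j6 -133.0
-122.0 shift [ 0.007 -0.003 -0.007] turn x 0.003
-124.0 shift [ 0.007 -0.007 -0.026] turn x 0.048
```

send_rows([
  [[0.0,-0.001,-0.006],[0,0,0]],
  [[0.0,-0.001,-0.009],[0.005,0,0]],
  [[0.0,-0.002,-0.012],[0.01,0,0]],
  [[0.0,-0.002,-0.014],[0.02,0,0]],
  [[0.0,-0.002,-0.014],[0.02,0,0]],
])

```text
time_s: 13.3
tcp_pos: [0.5258, -0.0931, 0.1016]
eef_rot: [51.0, 89.6, 18.3]
contact_force: [7.0, -5.2, -0.2]
gripper_width: 0.0001
```

```bash
python3 arc.py .0175 -122 -124
```

```text
13.3 tcp [ 0.5258 -0.0931  0.1016] F [ 7.  -5.2 -0.2] Ftang 8.7 contact phi -121.7 r 0.0834 yaw -32.7 j6 -134.0
-122.0 shift [ 0.011 -0.004 -0.002] turn x -0.017
-124.0 shift [ 0.011 -0.008 -0.022] turn x 0.028
```

send_rows([
  [[0.003,-0.001,-0.01],[0,0,0]],
  [[0.003,-0.001,-0.012],[0.0,0,0]],
  [[0.003,-0.002,-0.015],[0.01,0,0]],
  [[0.003,-0.002,-0.018],[0.01,0,0]],
  [[0.003,-0.002,-0.018],[0.01,0,0]],
])

```text
time_s: 13.8
tcp_pos: [0.525, -0.0926, 0.1019]
eef_rot: [39.6, 89.5, 6.5]
contact_force: [6.8, -7.6, -0.3]
gripper_width: 0.0007
```

```bash
python3 arc.py .0175 -122 -124
```

```text
13.8 tcp [ 0.525  -0.0926  0.1019] F [ 6.8 -7.6 -0.3] Ftang 9.8 contact phi -122.3 r 0.0831 yaw -33.2 j6 -134.0
-122.0 shift [ 0.013 -0.004  0.004] turn x -0.026
-124.0 shift [ 0.012 -0.008 -0.015] turn x 0.018
```

send_rows([
  [[0.003,-0.003,-0.01],[0,0,0]],
  [[0.003,-0.005,-0.013],[0.0,0,0]],
  [[0.003,-0.007,-0.016],[0.01,0,0]],
  [[0.003,-0.008,-0.019],[0.01,0,0]],
  [[0.003,-0.008,-0.019],[0.01,0,0]],
])

```text
time_s: 14.3
tcp_pos: [0.5242, -0.0923, 0.1021]
eef_rot: [36.1, 89.2, 2.5]
contact_force: [10.3, -4.0, -1.8]
gripper_width: 0.0004
```

```bash
python3 arc.py .0175 -124 -126
```

```text
14.3 tcp [ 0.5242 -0.0923  0.1021] F [10.3 -4.  -1.8] Ftang 10.8 contact phi -122.9 r 0.0832 yaw -33.6 j6 -135.0
-124.0 shift [ 0.014 -0.007 -0.01 ] turn x 0.009
-126.0 shift [ 0.014 -0.01  -0.029] turn x 0.053
```

send_rows([
  [[0.004,-0.001,-0.012],[0,0,0]],
  [[0.004,-0.002,-0.015],[0.0,0,0]],
  [[0.004,-0.003,-0.018],[0.01,0,0]],
  [[0.004,-0.004,-0.021],[0.02,0,0]],
  [[0.004,-0.004,-0.021],[0.02,0,0]],
])

```text
time_s: 14.8
tcp_pos: [0.5233, -0.0918, 0.1023]
eef_rot: [32.8, 89.0, -1.6]
contact_force: [8.7, -7.8, -2.4]
gripper_width: 0.0007
```

```bash
python3 arc.py .0175 -124 -126
```

```text
14.8 tcp [ 0.5233 -0.0918  0.1023] F [ 8.7 -7.8 -2.4] Ftang 11.6 contact phi -123.6 r 0.083 yaw -34.5 j6 -136.0
-124.0 shift [ 0.015 -0.006 -0.003] turn x -0.011
-126.0 shift [ 0.015 -0.01  -0.022] turn x 0.034
```

send_rows([
  [[0.005,-0.003,-0.014],[0,0,0]],
  [[0.005,-0.004,-0.017],[0.0,0,0]],
  [[0.005,-0.006,-0.02],[0.01,0,0]],
  [[0.005,-0.007,-0.024],[0.02,0,0]],
  [[0.005,-0.007,-0.024],[0.02,0,0]],
])

```text
time_s: 15.3
tcp_pos: [0.5221, -0.0913, 0.1025]
eef_rot: [31.3, 88.8, -4.1]
contact_force: [9.5, -8.3, -2.2]
gripper_width: 0.0003
```

```bash
python3 arc.py .0175 -124 -126
```

```text
15.3 tcp [ 0.5221 -0.0913  0.1025] F [ 9.5 -8.3 -2.2] Ftang 12.5 contact phi -124.5 r 0.083 yaw -35.4 j6 -137.0
-124.0 shift [ 0.016 -0.005  0.005] turn x -0.03
-126.0 shift [ 0.016 -0.009 -0.014] turn x 0.014
```

send_rows([
  [[0.006,-0.004,-0.016],[0,0,0]],
  [[0.006,-0.006,-0.019],[0.0,0,0]],
  [[0.006,-0.008,-0.022],[0.01,0,0]],
  [[0.006,-0.009,-0.026],[0.02,0,0]],
  [[0.006,-0.009,-0.026],[0.02,0,0]],
])

```text
time_s: 15.8
tcp_pos: [0.521, -0.0908, 0.1026]
eef_rot: [30.8, 88.5, -5.5]
contact_force: [11.0, -8.7, -2.0]
gripper_width: 0.0007
```

```bash
python3 arc.py .0175 -124 -126
```

```text
15.8 tcp [ 0.521  -0.0908  0.1026] F [11.  -8.7 -2. ] Ftang 14.1 contact phi -125.3 r 0.083 yaw -36.2 j6 -138.0
-124.0 shift [ 0.017 -0.003  0.014] turn x -0.05
-126.0 shift [ 0.017 -0.007 -0.005] turn x -0.005
```

send_rows([
  [[0.006,-0.004,-0.017],[0,0,0]],
  [[0.006,-0.006,-0.019],[0.0,0,0]],
  [[0.006,-0.008,-0.021],[0.0,0,0]],
  [[0.006,-0.008,-0.023],[0.0,0,0]],
  [[0.006,-0.008,-0.023],[0.0,0,0]],
])

```text
time_s: 16.3
tcp_pos: [0.5205, -0.0904, 0.1027]
eef_rot: [29.9, 88.1, -6.3]
contact_force: [10.7, -8.9, -0.9]
gripper_width: 0.0004
```

```bash
python3 arc.py .0175 -124 -126
```

```text
16.3 tcp [ 0.5205 -0.0904  0.1027] F [10.7 -8.9 -0.9] Ftang 13.9 contact phi -125.8 r 0.0828 yaw -36.2 j6 -139.0
-124.0 shift [ 0.019 -0.003  0.018] turn x -0.049
-126.0 shift [ 0.018 -0.007 -0.001] turn x -0.004
```

send_rows([
  [[0.006,-0.006,-0.018],[0,0,0]],
  [[0.006,-0.008,-0.02],[0.0,0,0]],
  [[0.006,-0.009,-0.023],[0.0,0,0]],
  [[0.006,-0.01,-0.026],[0.0,0,0]],
  [[0.006,-0.01,-0.026],[0.0,0,0]],
])

```text
time_s: 16.8
tcp_pos: [0.5197, -0.09, 0.1029]
eef_rot: [29.4, 87.8, -6.8]
contact_force: [12.9, -9.3, -2.3]
gripper_width: 0.0004
```

```bash
python3 arc.py .0175 -124 -126
```

```text
16.8 tcp [ 0.5197 -0.09    0.1029] F [12.9 -9.3 -2.3] Ftang 15.9 contact phi -126.4 r 0.0827 yaw -36.1 j6 -139.0
-124.0 shift [ 0.02  -0.003  0.023] turn x -0.048
-126.0 shift [ 0.02  -0.007  0.004] turn x -0.003
```

About 15–16 N is reached, so I'll back off from the post and lift clear.

send_rows([
  [[0,0,0.02],[0,0,0]],
  [[0,0,0.06],[0,0,0]],
  [[0,0,0.1],[0,0,0]],
  [[0,0,0.14],[0,0,0]],
  [[0,0,0.14],[0,0,0]],
])

```text
time_s: 17.3
tcp_pos: [0.5369, -0.1027, 0.1033]
eef_rot: [29.1, 87.8, -7.0]
contact_force: [-0.3, -0.3, -0.0]
gripper_width: 0.0004
```

send_rows([
  [[-0.2,0,0],[0,0,0]],
  [[-0.4,0,0],[0,0,0]],
  [[-0.6,0,0],[0,0,0]],
  [[-0.8,0,0],[0,0,0]],
  [[-0.9,0,0],[0,0,0]],
])

```text
time_s: 17.8
tcp_pos: [0.5323, -0.1021, 0.241]
eef_rot: [29.9, 87.7, -6.3]
contact_force: [0.8, 0.3, -0.5]
gripper_width: 0.0005
```

```bash
python3 arc.py .0175; python3 - <<'E'
from h import *
ims=[]
for n in ("wrist","top","scene"):
    p=r.capture(n); ims.append(p["color"][...,::-1])
    c=cloud(p); h=cv2.cvtColor(p["color"],cv2.COLOR_RGB2HSV); H,S=h[...,0],h[...,1]; d=np.hypot(c[...,0]-.5538,c[...,1]+.0146)
    for nm,m in (("post",(H>5)&(H<20)&(S>140)&(d>.06)&(d<.1)&(c[...,2]>.111)&(c[...,2]<.119)),("green",(H>40)&(H<85)&(S>90)&(d<.04)),("ptr",((H<5)|(H>174))&(S>150)&(d<.036)&(c[...,2]<.08)),("bar",((H<5)|(H>174))&(S>150)&(d<.036)&(c[...,2]<.112)&(c[...,2]>.1))):
        q=c[m]
        if len(q):
            e=q.mean(0)-[.5538,-.0146,0]; print(n,nm,len(q),q.mean(0).round(4),"ang",np.degrees(np.arctan2(e[1],e[0])).round(1))
    if n!="wrist":
        for t in ("spool","parts_bin","screwdriver"):
            for x in r.find_in(p,t)[:1]: print(n,t,np.round(x["uv"]),px(p,x["uv"]).round(3))
cv2.imwrite("pics/f.png",np.vstack([cv2.resize(i,(480,300)) for i in ims[::2]]))
E
```

```text
17.8 tcp [ 0.5323 -0.1021  0.241 ] F [ 0.8  0.3 -0.5] Ftang 0.6 contact phi -115.8 r 0.0901 yaw -36.2 j6 -137.0
wrist post 267 [ 0.5097 -0.0832  0.1154] ang -122.7
wrist green 29 [ 0.5232 -0.0235  0.0715] ang -163.8
wrist ptr 73 [ 0.5305 -0.0212  0.0752] ang -164.2
wrist bar 159 [ 0.544  -0.0167  0.1074] ang -167.6
top spool [311. 141.] [0.697 0.082 0.047]
top parts_bin [382. 141.] [ 0.707 -0.117  0.003]
top screwdriver [290. 173.] [0.619 0.141 0.002]
scene post 39 [ 0.5127 -0.083   0.1155] ang -121.0
scene green 1 [ 0.5269 -0.0233  0.0708] ang -162.2
scene ptr 5 [ 0.5291 -0.0225  0.0778] ang -162.4
scene bar 16 [ 0.545  -0.0159  0.1097] ang -171.6
scene spool [348. 286.] [0.719 0.076 0.049]
scene parts_bin [251. 322.] [ 0.683 -0.107  0.006]
scene screwdriver [331. 231.] [0.534 0.14  0.024]
```

View pics/f.png

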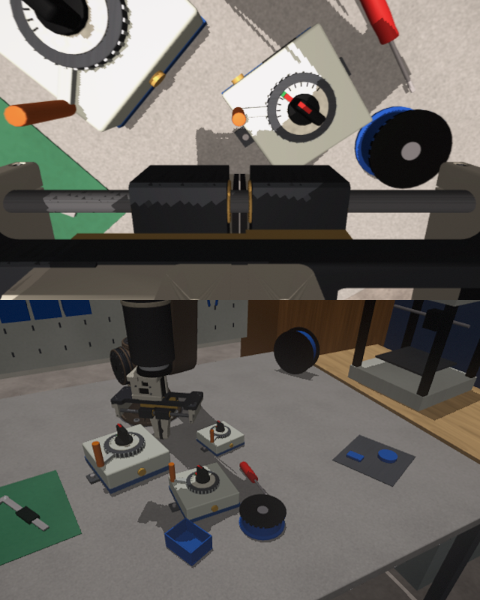

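```bash
python3 -c "
from plant import r
print(r.close_job())"
```

```text
the job is handed in; nothing more can be done
None
```

The knob is set on its mark and the lock ring is tight. I handed the job in at about 18 s, with the gripper clear of everything.

- **Knob:** I pinched the bar on the middle feeder, the one that measured 150 mm, and turned it about 24° clockwise. After tightening, the wrist camera put the pointer at −164.2° and the green tab at −163.8°, about 0.2 mm apart at the pointer. The scene camera also had them within 0.2°.
- **Lock ring:** I pushed the post clockwise with the closed fingertips. It ran free for about 0.8 rad, then bit. I pressed on in small steps, and the tangential force read 12.5, 14.1, 13.9 and finally 15.9 N (about 16 N in total) before I backed off. After that the camera showed the post at −122.7°, from −75.3° at the start.
- **Surroundings:** The spool and bin read within about 15 mm of where they started, which is the scatter between detections. The scene camera put the screwdriver where it began. The top camera picked its shaft instead of its handle, so that reading doesn't compare. The final picture shows nothing moved.
- **Disagreements:**
  - From the fingertip position, the post seemed to travel about 4.6° after the bite, slightly more than the 4° to the hard stop. I put that down to the tool tilting about 2° under load, and relied on the force reading.
  - The scene camera read the post's final angle as −121.0°, against −122.7° from the wrist camera. The two differed by a similar amount at the start.

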